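# Hinge out of the slide-lid case and into the sizing gauge

## Robot

A 6-joint arm with a two-finger parallel gripper is mounted at the origin on the work surface. World frame = base frame: x ahead of the robot, y to its left, z up, the work surface at z = 0. Lengths are in mm, angles in rad, forces in N, time in s.
With the tool pointing down it reaches from about 325 to 875 mm from the base axis. Payload 4.4 kg.
Tool frame: the origin (TCP) lies on the centre line of the jaws, within the pads' length; the fingertips stand ahead of it and the grasp point (between the pads) lies 6 mm ahead of it (ctrl.tcp_to_tips is the z of the fingertips in the tool frame, in mm); z points along the fingers, y is the line along which they close (so a half turn about z gives the same grasp; the last joint's range is limited). The gripper opens to 85 mm and grips with 20 to 120 N. Pads are 22 mm wide; open, the fingers measure 114 mm over their backs; the gripper's body (76 mm by 85 mm) begins 54 mm behind the grasp point. The pads swing forward as they close: fully open they stand 13 mm farther back than shut.
Start: joints at [-1.278, 0.207, 1.542, -0, 1.393, -0.15], TCP at [246.879, -519.306, 256.282] pointing down, gripper open.
Joint ranges: [-2.73, 2.73], [-0.86, 2.22], [0.23, 2.46], [-1.11, 4.25], [0.08, 2.63], [-2.82, 2.82]. Speed limits (rad/s): [2.79, 2.79, 3.14, 3.14, 3.14, 3.14].

## Interface

Orientations are given as a 3x3 rotation matrix whose columns are the frame's x, y, z axes.
In Python, from plant import ctrl, sensors, optics gives the robot as it stands. Calls block until the motion is done:
- ctrl.move_ptp(position, orientation): joint-space move of the TCP to a pose.
- ctrl.move_l(position, rot=None, vel=150, threshold=None): straight line of the TCP; rot=None keeps the orientation; vel is the mean speed in mm/s. With threshold (N) it stops when the force on the tool has changed by that much, and returns True; else False.
- ctrl.set_joints(angles): joint-space move.
- ctrl.gripper_to(opening, force=None): finger opening in mm; force is the grip in N (None keeps the last); returns when the fingers have stopped.
- ctrl.hold(seconds).
- ctrl.solve_ik(position, orientation): joint angles nearest the present ones, or None.
- sensors.read_state(): the state.
- optics.grab_frame(name): name is "side" or "top"; returns (picture, depth): 384x512x3 uint8, red, green, blue; 384x512 float32, mm along the optical axis (not along the pixel's ray), 0 where there is no reading.
- optics.camera_params(name): a dict with "mtx" (3x3 intrinsics, pixels), "R" (3x3) and "t" (3): a world point X has camera coordinates R X + t. Camera axes: x right, y down, z forward; pixel columns grow to the right and rows downward; lengths in mm; the calibration is good to about 2 mm. A picture is of the moment at which its call begins. camera_params takes no time and is no camera call.
A pose or a line that the arm cannot do raises ctrl.MotionError and nothing moves.
- ctrl.finish_job(): hands the job in; it is judged then, once.
The state is a dict: "t": time; "q": joint angles; "qvel": joint speeds; "tau": joint torques, N m; "eef_pos": TCP position; "eef_rot": TCP orientation; "force": force on the tool from outside, world axes, zero at the start; "wrist_torque": the same for the moment, N m; "grip_width": finger opening in mm; "grasp_force": force on a finger pad.
Only numpy, scipy, OpenCV 4.12 (cv2) and the standard library are available. Lean on these libraries where they do the work, as an engineer would, in place of code of your own. Each camera call takes 0.05 s, during which the arm holds its last target. There are 200 camera calls.

## Task

Open the wooden slide-lid case: lift the front end of its lid over the stop lip, slide the lid forward out of the grooves and lay it flat, bar up, on the rubber mat. Then take the spring hinge out of the case and set it down gently (not dropped), flat, square and centred, between the two cheeks of the aluminium sizing gauge. Leave the other things on the counter where they are.

Things in the scene. Friction and masses are not known exactly. Their poses are not given: they have to be found in the camera images.
- case: Plywood case, fixed, 168 mm long (own x) x 76 wide (y) x 56 high at the rear. Origin: centre of underside; -x is the front, z up. Inner floor at z=8; cavity x -70..70, y -24..24. The lid rests on side ledges, top at z=40, between low cheeks at y=+-32 (2 mm play). Rear wall from x=75, 56 high. See case_lip and case_rail.
- case_lip (a point): Middle of the top of the case's front stop lip, at x=-79.5, z=46 of the case. The lip spans x=-84..-75 and the whole width, 6 mm above the ledges, level with the lid's top. Raising the lid level cannot clear it: raise its front end alone by 6 to 10 mm (turn of 0.045 to 0.065 rad about its rear edge), then draw it to the case's -x.
- case_rail (a point): Front end of the case's two rear grooves, midway between them, at x=22, z=49.5 of the case. Rails cover the lid's side edges from x=22 to the rear, |y| above 24, underside z=49.5 (3.5 mm above the lid), top z=56. The lid must be drawn at least 51 mm forward before its rear end is out from under them.
- lid: Loose wooden lid 146 mm long (own x) x 60 wide x 6 thick, 80 g. Origin: centre of underside; at the start closed, at 0, 0, 40 of the case, axes alike. A finger bar stands on it near the front: 12 thick along x, centred at x=-51, 36 long along y, from z=6 to z=26; grip across the 12 mm, closing along x.
- lid_front (a point): middle of the lid's front lower edge, at x=-73, z=0 of the lid
- lid_rear (a point): middle of the lid's rear lower edge, at x=73, z=0 of the lid
- hinge: Loose chrome double-action spring hinge folded to a block 60 mm long (own x) x 34 wide (y) x 22 high, 200 g; origin: centre of underside. Starts flat in the case near its middle, x along the case's x, hidden by the lid. Only 4 to 10 mm free beside its sides there: grip it by its two ends. (A like hinge on the magnetic strip is fixed: not this one.)
- gauge: Fixed aluminium gauge. Base 100 mm (own x) x 54 x 6; origin: centre of underside. Two cheeks face each other along x: inner faces at x=+-34, 8 thick, 40 long in y, z=6..46. Hinge lies on the base (z=6), its x along gauge x either way round; 4 mm at each end leaves no finger room: put it down first (say on the mat) and retake it across its 34 mm.
- mat: Rubber counter mat, fixed, 240 (own x) x 200 (y) x 3 thick; origin: centre of the underside, top 3 above. Free of other things at the start: room for the lid and, beside it, the hinge.
- tbolt: Bystander: zinc T-bolt lying on the counter, 50 long x 30 x 12. Origin at counter level under its middle.
- scoop: Bystander: yellow plastic scoop, pan 80 x 56 x 30 with a 70 handle to its -x. Origin under the pan's middle.
- socket: Bystander: black oxide socket standing on end, 24 diameter x 34 high. Origin: centre of the underside.
- carton: Bystander: cardboard carton 60 x 45 x 50 high. Origin: centre of the underside.
- tape: Bystander: grey tape measure, 64 x 34 x 60 high. Origin: centre of the underside.
- driver: Bystander: screwdriver 180 long lying on the counter along its own x.
Not all that is in view belongs to the job. What is meant by the lid is not green or purple, and is the smaller of those in its own colour.

How it is judged:
By the outcome, as a careful person would: the job done as asked, in the order asked, and still so for the second after the job is handed in, with the robot touching nothing.
It also fails if it takes over 59 s, if anything falls off the work surface, if the arm or the gripper's body presses on something with over 40 N, if the wrist force passes 120 N, or if a joint passes its speed limit or range.

## Working session

There is one attempt and no reset: what is moved stays moved. The work goes in short steps, each a Python script; the robot and the scene stay as the last script left them, time stands still between calls to the robot, and variables do not carry over. Pictures are saved under pics/ and viewed, at most 10 in all, crops included, and the job is handed in when it is done.

```bash
ls; mkdir -p pics
python3 - <<'E'
from plant import ctrl,sensors,optics
import cv2,numpy as np
for n in("top","side"):
    p,d=optics.grab_frame(n); cv2.imwrite(f"pics/{n}0.png",cv2.resize(p[:,:,::-1],(768,576),interpolation=cv2.INTER_CUBIC)); np.savez(f"{n}0.npz",p=p,d=d)
    c=optics.camera_params(n); print(n,np.round(c["mtx"],1).tolist(),np.round(c["R"],3).tolist(),np.round(c["t"],1))
s=sensors.read_state();print(s["t"],ctrl.tcp_to_tips,s["eef_rot"],s["grip_width"])
E
```

```text
pics
top [[457.4, 0.0, 258.3], [0.0, 457.4, 189.3], [0.0, 0.0, 1.0]] [[0.001, -1.0, 0.008], [-0.994, -0.002, -0.11], [0.11, -0.008, -0.994]] [  49.4  547.4 1419.4]
side [[494.8, 0.0, 246.7], [0.0, 494.8, 190.3], [0.0, 0.0, 1.0]] [[-0.956, -0.294, -0.004], [-0.224, 0.737, -0.638], [0.191, -0.609, -0.77]] [ 527.7  139.1 1880.7]
0.1 25.0 [[ 9.03118176e-01  4.29391634e-01 -6.21200673e-04]
 [ 4.29391970e-01 -9.03115941e-01  2.03296177e-03]
 [ 3.11920544e-04 -2.10274330e-03 -9.99997741e-01]] 85.34399380690071
```

View pics/top0.png

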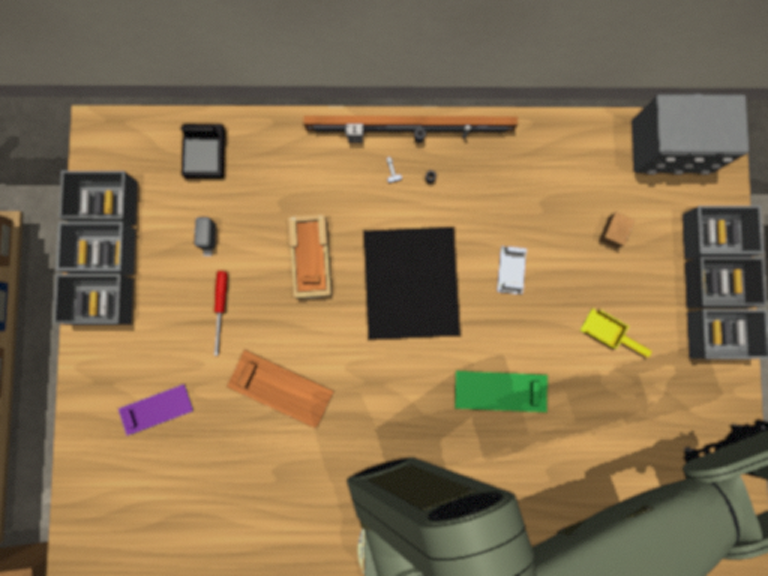

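View pics/side0.png

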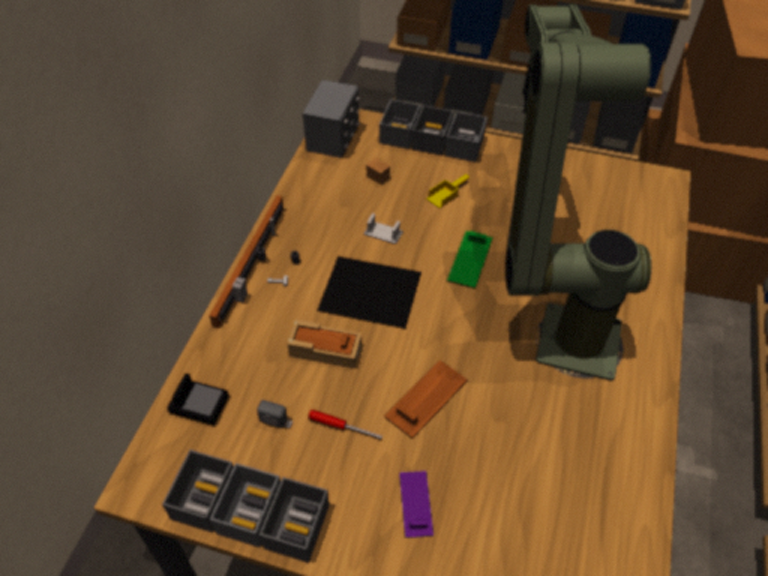

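The two pictures show the case at top (310,257), with its front end and bar (312,280) toward the robot. The black mat is at (412,283) and the gauge at (512,270). There are four lid-like pieces in top: orange in the case (311,255), larger orange loose (280,388), green (502,391) and purple (156,409). The one in the case fits, as it is the smaller of the orange pair and neither green nor purple. Next I'll confirm it in a crop and measure.

```bash
cat > h.py <<'E'
from plant import ctrl,sensors,optics
import cv2,numpy as np
def cloud(n,pd=None):
    p,d=pd if pd else optics.grab_frame(n)
    c=optics.camera_params(n);K,R,t=c["mtx"],np.array(c["R"]),np.array(c["t"])
    v,u=np.mgrid[:384,:512]
    X=np.stack([(u-K[0][2])/K[0][0]*d,(v-K[1][2])/K[1][1]*d,d],-1)
    return p,(X-t)@R, d>0
def rect(P):
    (c,s,a)=cv2.minAreaRect(P.astype(np.float32)); b=cv2.boxPoints((c,s,a))
    e=[b[1]-b[0],b[2]-b[1]]; l=max(e,key=np.linalg.norm); an=np.arctan2(l[1],l[0])
    return np.round(c,1),np.round(sorted(s),1),round(float((an+np.pi/2)%np.pi-np.pi/2),4)
def down(a): # tool down, closing axis y at world angle a
    y=np.array([np.cos(a),np.sin(a),0]);z=np.array([0,0,-1.]);return np.stack([np.cross(y,z),y,z],1)
E
python3 - <<'E'
from h import *
t=np.load("top0.npz");s=np.load("side0.npz")
def proj(n,X):
    c=optics.camera_params(n);q=np.array(c["mtx"])@(np.array(c["R"])@X+c["t"]);return q[:2]/q[2]
A=None
for n,f in(("top",t),("side",s)):
    p,W,ok=cloud(n,(f["p"],f["d"]))
    if n=="top":
        def w(u,v): return W[int(v/1.5),int(u/1.5)]
        cc,mc,gc=w(310,240),w(412,283),w(512,270); print("approx",cc,mc,gc)
    near=lambda c,r:ok&(np.hypot(W[...,0]-c[0],W[...,1]-c[1])<r)
    m=near(cc,130)
    for lo,hi in((20,90),(41,49),(51,59),(60,72)):
        k=m&(W[...,2]>lo)&(W[...,2]<hi); print(n,"case",lo,hi,k.sum(),rect(W[k][:,:2]),W[k][:,2].mean())
    pi=p.astype(int)
    k=m&(W[...,2]>30)&(pi[...,0]-pi[...,2]>90)&(pi[...,1]<0.62*pi[...,0]);print(n,"lidcolour",k.sum(),rect(W[k][:,:2]))
    k=near(mc,190)&(pi.max(-1)<45)&(W[...,2]<12)
    k=cv2.morphologyEx(k.astype(np.uint8),cv2.MORPH_OPEN,np.ones((5,5)))>0
    print(n,"mat",k.sum(),rect(W[k][:,:2]),W[k][:,2].mean())
    m=near(gc,90)
    for lo,hi in((3,12),(3,60),(38,55)):
        k=m&(W[...,2]>lo)&(W[...,2]<hi); print(n,"gauge",lo,hi,k.sum(),rect(W[k][:,:2]),W[k][:,2].mean())
    k=near(gc,90)&(pi.max(-1)-pi.min(-1)<40)&(pi.min(-1)>90);print(n,"gaugewhite",k.sum(),rect(W[k][:,:2]))
    print(n,"table",np.median(W[near(mc,250)&(pi[...,0]-pi[...,2]>60)][:,2]))
    np.save(n+"W.npy",W)
im=t["p"][:,:,::-1]
a=cv2.resize(im[130:300,135:235],(400,580*400*170//(100*580)),interpolation=cv2.INTER_CUBIC)[:590]
b=s["p"][:,:,::-1][180:310,180:320];b=cv2.resize(b,(390,362),interpolation=cv2.INTER_CUBIC)
o=np.zeros((590,790,3),np.uint8);o[:a.shape[0],:400]=a;o[:362,400:]=b;cv2.imwrite("pics/c1.png",o)
E
```

```text
approx [639.00637267 215.83347917  41.7992536 ] [ 5.54984710e+02 -8.10488685e-01  5.22473168e-01] [ 581.17074972 -217.92237948    3.25594231]
top case 20 90 1346 (array([604.9, 214.4]), array([ 76.4, 170.6]), 0.0789) 47.628232273336444
top case 41 49 801 (array([605.3, 214.6]), array([ 76.1, 169.9]), 0.0776) 45.39722008214909
top case 51 59 224 (array([605. , 214.8]), array([ 76.3, 169.2]), 0.0706) 54.763778882003244
top case 60 72 62 (array([617.4, 213.6]), array([ 75.2, 137.9]), 0.1408) 64.32235905524956
top lidcolour 437 (array([606.1, 215.2]), array([ 49.6, 138.3]), 0.0757)
top mat 4055 (array([ 5.544e+02, -4.000e-01]), array([188.8, 229.3]), 0.0495) 2.636143303584263
top gauge 3 12 539 (array([ 580.2, -217.7]), array([173.2, 175. ]), 1.5562) 5.676363961678067
top gauge 3 60 654 (array([ 580.2, -217.7]), array([173.2, 175. ]), 1.5562) 11.259872691614813
top gauge 38 55 73 (array([ 581.7, -216.7]), array([39.5, 85.1]), -0.0999) 45.21357351391164
top gaugewhite 525 (array([ 582.9, -217.9]), array([ 56.5, 101.8]), -0.0984)
top table -0.06878377394439456
side case 20 90 989 (array([6
[... 195 characters left out ...]
.4]), array([ 79.8, 167.8]), 0.0616) 54.34910616213406
side case 60 72 47 (array([615.8, 222.6]), array([ 66.6, 139.5]), -0.0455) 63.757256076801795
side lidcolour 437 (array([603.2, 214.5]), array([ 63.5, 145.9]), 0.1141)
side mat 2084 (array([554. ,  -2.4]), array([203.1, 232.7]), 0.0383) 1.726943059068567
side gauge 3 12 231 (array([ 578.8, -216.5]), array([163.8, 174.2]), 0.4875) 5.735255437286562
side gauge 3 60 316 (array([ 578.9, -216.4]), array([163.8, 174.5]), 0.4875) 12.818175237633229
side gauge 38 55 37 (array([ 580.1, -215.2]), array([44.3, 86.7]), -0.1119) 44.40323713762516
side gaugewhite 144 (array([ 580.8, -216.6]), array([62.6, 83.3]), -0.103)
side table -0.5856661263077786
```

View pics/c1.png

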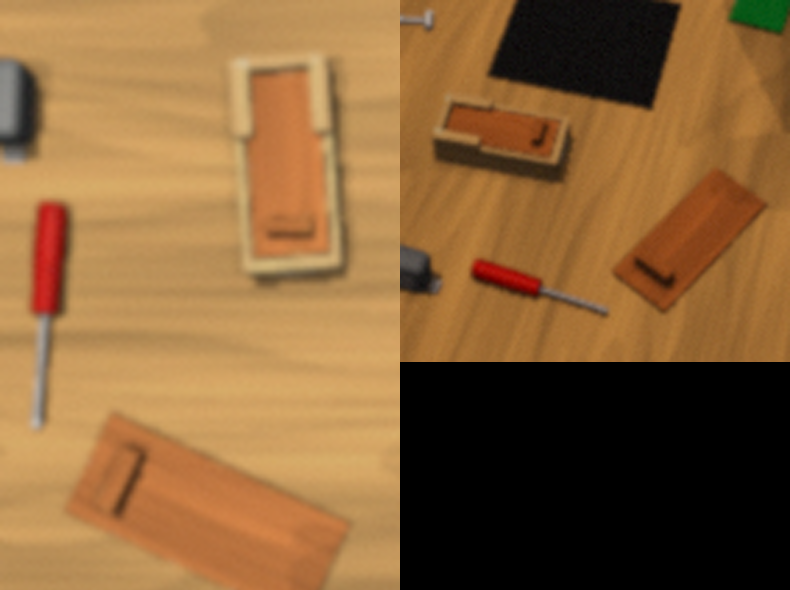

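The crop confirms it: the smaller orange lid sits in the case, with its bar at crop (290,227), and the bigger orange one at (210,510) lies loose on the counter. I'll grip the bar now.

```bash
cat >> h.py <<'E'
from scipy.spatial.transform import Rotation as Ro
class F:
    def __init__(s,x,y,a): s.o=np.array([x,y,0.]);s.a=a;s.R=Ro.from_rotvec([0,0,a]).as_matrix()
    def w(s,x,y,z): return s.o+s.R@np.array([x,y,z],float)
    def loc(s,p): return s.R.T@(np.asarray(p)-s.o)
case=F(605.1,214.7,.0765);mat=F(554.3,-.8,.048);gauge=F(582.2,-217.3,-.099)
def st(*k):
    s=sensors.read_state();print(round(s["t"],2),np.round(s["eef_pos"],1),"g",round(s["grip_width"],1),"gf",np.round(s["grasp_force"],1),"f",np.round(s["force"],1),*k)
    return s
def pick(p,a):
    best=None;q=sensors.read_state()["q"]
    for d in(0,np.pi):
        j=ctrl.solve_ik(p,down(a+d))
        if j is not None:
            c=np.abs(np.array(j)-q).max()
            if best is None or c<best[0]: best=(c,down(a+d))
    return best[1]
E
python3 - <<'E'
from h import *
p=case.w(-51,0,140);R=pick(p,case.a)
ctrl.move_ptp(p,R);ctrl.gripper_to(36,60);st(ctrl.tcp_to_tips)
h=ctrl.move_l(case.w(-51,0,74),vel=100,threshold=6);st(h)
ctrl.gripper_to(8,60);s=st(ctrl.tcp_to_tips,case.loc(sensors.read_state()["eef_pos"]))
np.save("R.npy",R)
E
```

```text
3.45 [554.3 210.8 140. ] g 36.1 gf 0.0 f [-0.7  0.5  1.2] 25.0
4.26 [554.8 210.9  74.5] g 35.8 gf 0.0 f [ 1.  -0.3 -0.2] False
4.6 [555.2 211.   75.3] g 10.4 gf 62.0 f [ 0.1 -0.1  5.2] 25.0 [-49.98865709   0.15136718  75.28828072]
```

Run:
```python
from h import *
R0=np.load("R.npy");g=np.array([-51,0,74.])
def go(s,th,a,vel):
    Rl=Ro.from_rotvec([0,th,0]).as_matrix(); piv=np.array([73,0,40.])
    p=piv+Rl@(g-piv)+[-s,0,a]
    h=ctrl.move_l(case.w(*p),case.R@Rl@case.R.T@R0,vel=vel,threshold=30); st(s,h)
go(0,.055,0,12)
s=sensors.read_state();print(s["wrist_torque"])
p,d=optics.grab_frame("side");cv2.imwrite("pics/t1.png",cv2.resize(p[200:270,185:285,::-1],(800,560),interpolation=cv2.INTER_CUBIC))
```

```text
5.34 [556.6 211.   80.7] g 10.6 gf 61.7 f [1.8 0.6 1.8] 0 False
[ 0.14490579 -0.50492967  0.02757893]
```

View pics/t1.png

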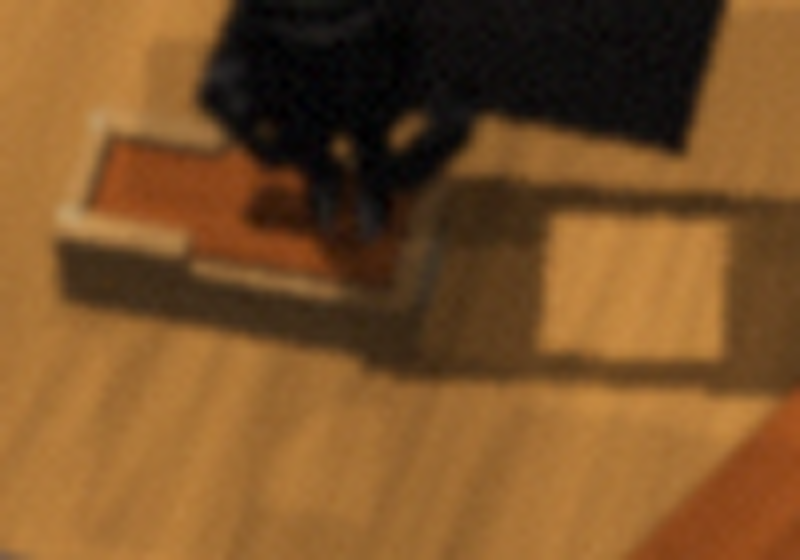

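The side view shows the fingers on the bar at (345,200), but the tilt can't be judged at this resolution. I'll tilt a touch more and draw the lid with a force guard.

Run:
```python
from h import *
R0=np.load("R.npy");g=np.array([-51,0,74.])
def go(s,th,a,vel):
    Rl=Ro.from_rotvec([0,th,0]).as_matrix(); piv=np.array([73,0,40.])
    p=piv+Rl@(g-piv)+[-s,0,a]
    h=ctrl.move_l(case.w(*p),case.R@Rl@case.R.T@R0,vel=vel,threshold=15)
    st(s,h); return h
th=.06
for s in(0,8,14,24,34,44,56,62):
    a=max(0,(9.5-th*(199-2*s))/2) if s<60 else 3.2
    if go(s,th,a,40 if s else 8): break
s=sensors.read_state();print(s["wrist_torque"])
```

```text
5.64 [556.5 211.   81.4] g 10.0 gf 61.8 f [1.7 0.5 1.7] 0 False
5.99 [547.4 210.2  81.2] g 10.3 gf 61.9 f [-1.7 -0.8  3. ] 8 False
6.29 [541.8 209.9  81.3] g 10.9 gf 61.9 f [-1.7  0.4  3.4] 14 False
6.69 [531.6 209.   81.4] g 10.2 gf 61.9 f [-1.7 -0.2  2.4] 24 False
7.09 [521.4 208.3  81.9] g 10.1 gf 61.8 f [-2.4 -0.6  1.6] 34 False
7.49 [511.9 207.5  82.5] g 10.5 gf 61.5 f [-0.9  0.2 -0.3] 44 False
7.94 [500.3 206.7  83.5] g 10.4 gf 61.4 f [ 0.1 -0.1 -0.5] 56 False
8.24 [494.4 206.2  84.5] g 10.3 gf 61.4 f [-0.2 -0.3 -0.1] 62 False
[-0.01816383  0.02767221 -0.01527302]
```

Run:
```python
from h import *
R0=np.load("R.npy")
s=sensors.read_state();p=np.array(s["eef_pos"])
ctrl.move_l(p+[0,0,60],vel=120);st()
o=[]
for n in("side","top"):
    im,W,ok=cloud(n); np.savez(n+"1.npz",p=im,W=W)
    c=optics.camera_params(n);q=np.array(c["mtx"])@(np.array(c["R"])@sensors.read_state()["eef_pos"]+c["t"]);u,v=(q[:2]/q[2]).astype(int)
    u=min(max(u,70),440);v=min(max(v,80),300)
    o.append(cv2.resize(im[v-75:v+75,u-65:u+65,::-1],(390,450),interpolation=cv2.INTER_CUBIC))
cv2.imwrite("pics/t2.png",np.hstack(o))
```

```text
8.89 [494.1 206.2 144.2] g 10.6 gf 61.4 f [-0.1  0.2 -2.1]
```

View pics/t2.png

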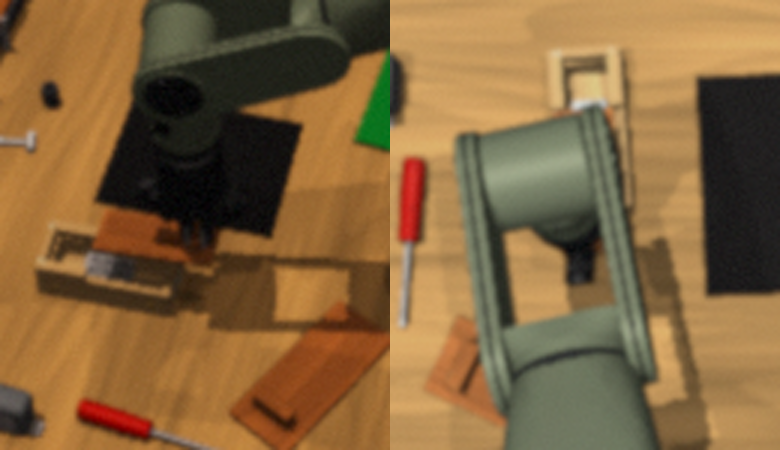

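The side view shows the lid in the fingers clear of the case, with the hinge visible at crop (110,265). I'll lay the lid on the left part of the mat.

Run:
```python
from h import *
L=(-51,57)
p=mat.w(*L,120);R=pick(p,mat.a)
ctrl.move_l(p,R,vel=160)
ctrl.move_l(mat.w(*L,46),vel=120);ctrl.hold(.2);st()
h=ctrl.move_l(mat.w(*L,34),vel=15,threshold=4);s=st(h)
print(s["wrist_torque"])
ctrl.gripper_to(36);st()
ctrl.move_l(mat.w(*L,110),vel=150)
q=case.w(0,0,170);ctrl.move_l(mat.w(-51,-60,150),vel=300);st()
np.save("R.npy",R)
for n in("side","top"):
    im,W,ok=cloud(n); np.savez(n+"2.npz",p=im,W=W)
    x=case.loc(W.reshape(-1,3)).T if False else (W-case.o)@case.R
    k=(abs(x[...,0])<68)&(abs(x[...,1])<23)&(x[...,2]>22)&(x[...,2]<38)
    k=cv2.morphologyEx(k.astype(np.uint8),cv2.MORPH_OPEN,np.ones((3,3)))>0
    print(n,"hinge",k.sum(),rect(x[k][:,:2]) if k.any() else 0, x[k][:,2].mean())
    m=(W-mat.o)@mat.R
    k=(abs(m[...,0])<130)&(abs(m[...,1]-57)<55)&(m[...,2]>5)&(m[...,2]<14)&(im[...,0].astype(int)-im[...,2]>60)
    print(n,"lid",k.sum(),rect(m[k][:,:2]),"z front/rear",m[k&(m[...,0]<0)][:,2].mean(),m[k&(m[...,0]>20)][:,2].mean())
t=np.load("top2.npz")["p"];cv2.imwrite("pics/t3.png",cv2.resize(t[110:260,170:370,::-1],(800,600),interpolation=cv2.INTER_CUBIC))
```

```text
11.07 [501.6  53.6  47. ] g 10.8 gf 61.4 f [-1.  -0.6 -0.6]
11.63 [500.6  53.6  38.2] g 10.5 gf 62.0 f [-0.2  0.4  3.6] True
[ 0.05468933 -0.06744644 -0.00450203]
12.0 [499.3  53.8  37.3] g 35.8 gf 0.0 f [ 0.5 -0.5  0.6]
13.19 [505.3 -63.5 148.8] g 36.1 gf 0.0 f [-0.6  0.5 -0. ]
side hinge 89 (array([2.5, 2.5]), array([39.1, 61.1]), -0.0227) 29.061175547498596
side lid 325 (array([-1.2, 62.5]), array([ 96.1, 257.9]), 0.0213) z front/rear 9.03521259981154 8.854665984769133
top hinge 200 (array([ 2.3, -0.1]), array([33.4, 59.5]), 0.0219) 29.668393874227572
top lid 689 (array([ 3.1, 71.8]), array([106.3, 251.6]), -0.1217) z front/rear 8.731451064530928 8.721154627516528
```

View pics/t3.png

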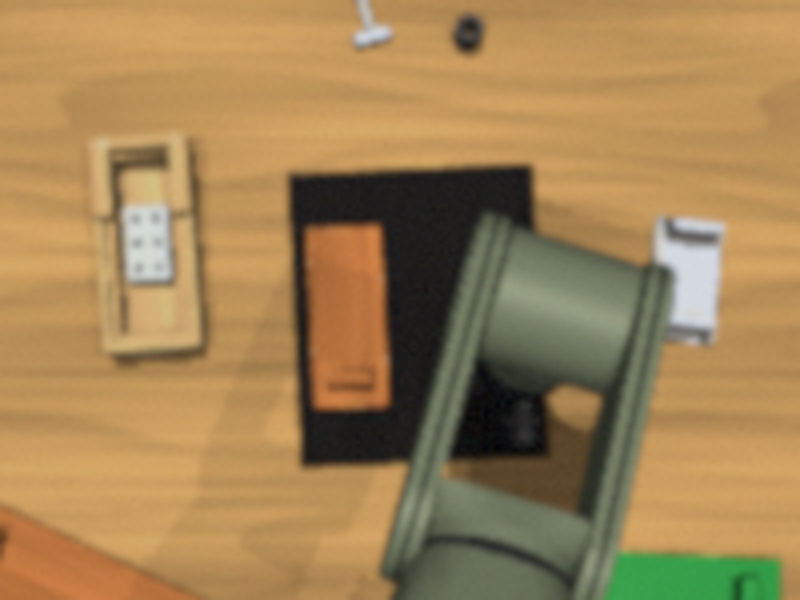

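The view shows the lid flat, bar up, on the mat at (345,315), and the hinge in the open case at (148,243). Next is the hinge, gripped by its ends.

Run:
```python
from h import *
c=(2.3,0);a=case.a+.01
p=case.w(*c,150);R=pick(p,a)
ctrl.gripper_to(85,50)
ctrl.move_l(mat.w(-51,-60,160),vel=200)
ctrl.move_l(p,R,vel=250)
h=ctrl.move_l(case.w(*c,60),vel=120)
h=ctrl.move_l(case.w(*c,34.5),vel=60,threshold=8);st(h)
ctrl.gripper_to(50,50);s=st()
z0=s["eef_pos"][2]
ctrl.move_l(case.w(*c,150),vel=100);ctrl.hold(.1);st()
H=(0,-45)
p=mat.w(*H,110);R=pick(p,mat.a);ctrl.move_l(p,R,vel=200)
ctrl.move_l(mat.w(*H,40),vel=120);ctrl.hold(.2);st()
h=ctrl.move_l(mat.w(*H,25),vel=15,threshold=4);st(h)
```

```text
16.89 [607.  214.8  33.9] g 85.2 gf 0.0 f [-0.4 -0.5  0.3] False
17.25 [608.2 215.   35.4] g 58.5 gf 56.9 f [0.6 0.6 1.8]
18.66 [606.7 214.7 148.8] g 58.5 gf 56.5 f [ 0.8  0.1 -2. ]
21.08 [557.5 -46.   41.2] g 58.9 gf 56.5 f [ 1.2 -0.7 -2. ]
21.76 [556.4 -45.7  30.4] g 58.9 gf 57.3 f [-1.6 -0.1  4.7] True
```

Run:
```python
from h import *
ctrl.gripper_to(78);H=(0,-45)
ctrl.move_l(mat.w(*H,130),vel=150)
R=pick(gauge.w(0,-60,160),gauge.a+np.pi/2)
ctrl.move_l(gauge.w(0,-100,180),R,vel=300);st()
for n in("side","top"):
    im,W,ok=cloud(n); np.savez(n+"3.npz",p=im,W=W)
    m=(W-mat.o)@mat.R
    k=(abs(m[...,0])<60)&(abs(m[...,1]+45)<40)&(m[...,2]>(19 if n=="side" else 12))&(m[...,2]<34)
    print(n,"hinge",k.sum(),rect(m[k][:,:2]),m[k][:,2].mean(),m[k].mean(0)[:2])
    k=(abs(m[...,0])<90)&(abs(m[...,1]-57)<40)&(m[...,2]>5.5)&(m[...,2]<14)
    print(n,"lid",k.sum(),rect(m[k][:,:2]))
    g=(W-gauge.o)@gauge.R
    k=(abs(g[...,0])<48)&(abs(g[...,1])<26)&(g[...,2]>30)&(g[...,2]<55)
    if k.sum()>5: print(n,"cheeks",k.sum(),rect(g[k][:,:2]))
t=np.load("top3.npz")["p"];cv2.imwrite("pics/t4.png",cv2.resize(t[120:270,200:400,::-1],(800,600),interpolation=cv2.INTER_CUBIC))
```

```text
24.78 [ 572.2 -316.2  179.6] g 78.1 gf 0.0 f [-0. -1. -1.]
side hinge 96 (array([ -0.9, -42.6]), array([40.2, 62. ]), -0.1273) 24.128103404266103 [ -1.37045827 -42.85809265]
side lid 320 (array([-1. , 56.8]), array([ 78.5, 175.3]), 0.0083)
side cheeks 47 (array([-0.7, -0.9]), array([45.9, 86. ]), -0.0079)
top hinge 205 (array([-10.6, -47.8]), array([45.1, 85.7]), 0.258) 24.298522385545464 [ -0.90983996 -45.01303367]
top lid 707 (array([-0.6, 57.2]), array([ 79.4, 177.8]), -0.0016)
top cheeks 86 (array([-0.9,  0.7]), array([39.3, 84.9]), -0.0038)
```

View pics/t4.png

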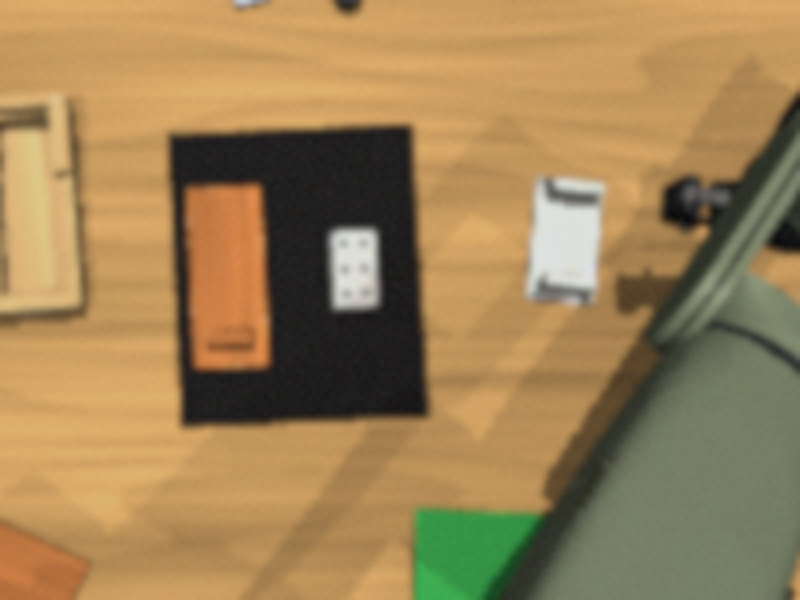

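The view shows the hinge flat on the mat at (354,269), square beside the lid, and the empty gauge at (565,240). I'll clean up the measurements of hinge and gauge from the stored frames.

Run:
```python
from h import *
for n in("top","side"):
    f=np.load(n+"3.npz");W=f["W"];p=f["p"].astype(int);m=(W-mat.o)@mat.R;g=(W-gauge.o)@gauge.R
    k=(abs(m[...,0])<45)&(abs(m[...,1]+45)<30)&(m[...,2]>22)&(m[...,2]<29)&(p.min(-1)>90)
    P=m[k][:,:2];print(n,"hinge top face",k.sum(),rect(P),P.mean(0),np.percentile(P,[1,99],0).round(1).tolist())
    for x0 in(-38,38):
        k=(abs(g[...,0]-x0)<9)&(abs(g[...,1])<26)&(g[...,2]>42)&(g[...,2]<49);P=g[k][:,:2];print(n,"cheek",x0,k.sum(),P.mean(0),rect(P))
    k=(abs(g[...,0])<60)&(abs(g[...,1])<40)&(p.max(-1)-p.min(-1)<45)&(p.min(-1)>70);print(n,"gauge all",k.sum(),rect(g[k][:,:2]))
    k=(abs(g[...,0])<32)&(abs(g[...,1])<35)&(g[...,2]>3)&(g[...,2]<10)&(p.max(-1)-p.min(-1)<45);print(n,"base between",rect(g[k][:,:2]),g[k].mean(0))
print(mat.loc([556.4,-45.7,0]))
```

```text
top hinge top face 138 (array([ -0.8, -44.5]), array([33.8, 59.5]), 0.011) [  0.43824469 -44.33587278] [[-30.1, -61.3], [28.6, -27.9]]
top cheek -38 23 [-39.24491372   0.32511895] (array([-39. ,   1.1]), array([ 8. , 38.8]), 1.5495)
top cheek 38 30 [37.04424545 -0.66831931] (array([37.3,  0.7]), array([ 8.6, 38. ]), 1.5676)
top gauge all 770 (array([-3.7, -5.8]), array([ 67.6, 112.3]), 0.0042)
top base between (array([1. , 1.1]), array([54.7, 60.5]), 0.0383) [0.72636783 0.48632089 6.00359817]
side hinge top face 49 (array([ -0.1, -44. ]), array([31.7, 55.6]), 0.0229) [ -0.09423265 -42.83556184] [[-27.7, -59.5], [27.2, -28.0]]
side cheek -38 11 [-39.27494541   3.2337115 ] (array([-38.5,   4.6]), array([ 9.1, 33.8]), 1.5333)
side cheek 38 9 [36.36214454  4.20510543] (array([36.4,  2.8]), array([ 6.5, 38.4]), -1.5115)
side gauge all 184 (array([-3.2, -0.8]), array([63.8, 93.1]), -0.0997)
side base between (array([1.5, 2.9]), array([55.3, 60.3]), -0.0014) [0.52316276 5.21025109 6.44890611]
[ -0.05679123 -44.94904643   0.        ]
```

Run:
```python
from h import *
H=(0,-44.8)
ctrl.gripper_to(58,50)
p=mat.w(*H,110);R=pick(p,mat.a+np.pi/2);ctrl.move_l(p,R,vel=250)
ctrl.move_l(mat.w(*H,50),vel=120)
h=ctrl.move_l(mat.w(*H,31),vel=50,threshold=8);st(h)
ctrl.gripper_to(26,50);s=st();print("mat loc",mat.loc(s["eef_pos"]))
ctrl.move_l(mat.w(*H,120),vel=100);ctrl.hold(.1);st()
G=(-.2,.5);a=gauge.a-.003
p=gauge.w(*G,120);R=pick(p,a+np.pi/2);ctrl.move_l(p,R,vel=150)
ctrl.move_l(gauge.w(*G,85),vel=80);ctrl.hold(.3);s=st();print(gauge.loc(s["eef_pos"]))
for n in("top","side"):
    im,W,ok=cloud(n);np.savez(n+"4.npz",p=im,W=W)
o=np.hstack([cv2.resize(np.load(n+"4.npz")["p"][v-40:v+40,u-40:u+40,::-1],(390,390),interpolation=cv2.INTER_CUBIC) for n,u,v in(("top",341,180),("side",256,152))])
cv2.imwrite("pics/t5.png",o)
```

```text
27.68 [556.2 -45.4  30.6] g 58.0 gf 0.0 f [-0.5 -0.1 -0.3] False
28.01 [557.1 -45.8  31.6] g 33.1 gf 51.1 f [-0.3 -1.6  2.1]
mat loc [  0.66816712 -45.0633003   31.60880404]
29.15 [555.6 -45.4 118.9] g 33.3 gf 50.7 f [ 0.3  0.1 -2.3]
31.34 [ 582.4 -217.    85.6] g 32.9 gf 50.7 f [ 0.4 -0.5 -2.1]
[ 0.20121187  0.29699322 85.63309194]
```

View pics/t5.png

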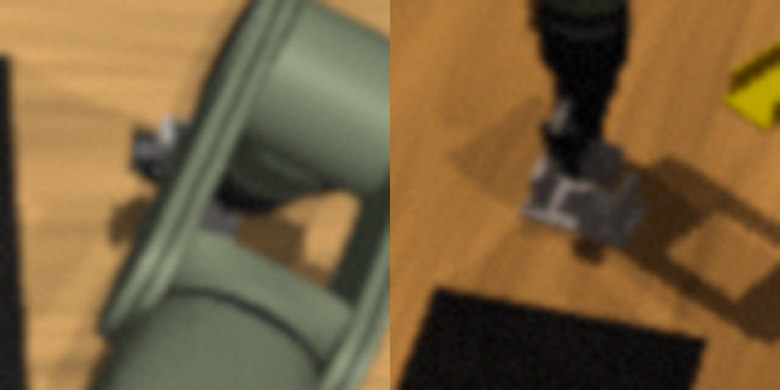

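The top view is occluded. The side view shows the hinge held above the gauge at crop (580,200). I'll lower it with a force guard.

Run:
```python
from h import *
G=(-.2,.5)
h=ctrl.move_l(gauge.w(*G,40),vel=40,threshold=10);s=st(h);print(gauge.loc(s["eef_pos"]))
if not h:
    ctrl.hold(.2)
    h=ctrl.move_l(gauge.w(*G,30),vel=12,threshold=4);s=st(h);print(gauge.loc(s["eef_pos"]))
```

```text
32.72 [ 582.4 -216.9   40.4] g 32.8 gf 50.7 f [-0.2 -0.  -2.4] False
[ 0.15233182  0.37215566 40.42337453]
33.45 [ 582.1 -216.8   34.7] g 32.8 gf 51.4 f [-0.6  0.1  4.5] True
[-0.1407559   0.46818565 34.65329775]
```

Run:
```python
from h import *
G=(-.2,.5)
ctrl.gripper_to(56);ctrl.move_l(gauge.w(*G,60),vel=60);ctrl.move_l(gauge.w(*G,150),vel=150)
ctrl.move_l(gauge.w(-120,-130,200),vel=250);st()
for n in("top","side"):
    im,W,ok=cloud(n);np.savez(n+"5.npz",p=im,W=W);g=(W-gauge.o)@gauge.R;m=(W-mat.o)@mat.R
    k=(abs(g[...,0])<33)&(abs(g[...,1])<26)&(g[...,2]>23)&(g[...,2]<33);P=g[k][:,:2]
    print(n,k.sum(),rect(P),P.mean(0),g[k][:,2].mean(),np.percentile(P,[2,98],0).round(1).tolist())
    for x0 in(-38,38):
        k=(abs(g[...,0]-x0)<9)&(abs(g[...,1])<26)&(g[...,2]>42)&(g[...,2]<49);print("cheek",rect(g[k][:,:2]))
    k=(abs(m[...,0])<90)&(abs(m[...,1]-57)<40)&(m[...,2]>5.5)&(m[...,2]<14);print("lid",rect(m[k][:,:2]))
im=np.load("top5.npz")["p"];a=cv2.resize(im[145:215,310:375,::-1],(520,560),interpolation=cv2.INTER_CUBIC)
cv2.imwrite("pics/t6.png",a)
```

```text
36.03 [ 450.  -334.   199.1] g 55.9 gf 0.0 f [ 0.1 -0.   0.2]
top 183 (array([-1.7,  2.6]), array([34., 60.]), 0.0069) [-1.55226825  2.27674907] 27.95610274978322 [[-30.2, -14.2], [26.8, 18.3]]
cheek (array([-38.7,   2.3]), array([ 7. , 35.2]), -1.4684)
cheek (array([36.8,  0.5]), array([ 9.8, 37.6]), -1.5029)
lid (array([ 0.5, 57.2]), array([ 79.5, 177.9]), 0.0015)
side 72 (array([0.9, 3.9]), array([40.3, 63.1]), 0.0248) [0.99379028 5.14297899] 26.602550700630907 [[-29.4, -15.3], [31.9, 23.6]]
cheek (array([-38.7,   7.5]), array([ 9. , 33.2]), 1.3974)
cheek (array([35.5,  0.8]), array([ 8.5, 37.3]), 1.556)
lid (array([ 1. , 57.1]), array([ 79.1, 174.6]), 0.0036)
```

View pics/t6.png

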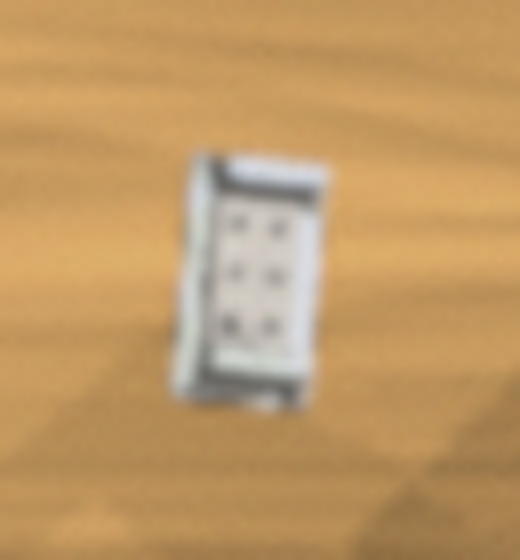

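The hinge sits between the cheeks, with its holes centred at crop (255,275). Parallax suggests it may be 1–3 mm off in y, so I'll fit depth models of gauge and hinge to check.

```bash
cat > fit.py <<'E'
from h import *
from scipy.optimize import minimize
G=[((0,0,3),(50,27,3)),((-38,0,26),(4,20,20)),((38,0,26),(4,20,20))]
HB=[((0,0,17),(30,17,11))]
S=[(a,b) for a in(-.33,0,.33) for b in(-.33,0,.33)]
def setup(n,W,c0,r=75):
    c=optics.camera_params(n);K,R,t=np.array(c["mtx"]),np.array(c["R"]),np.array(c["t"])
    v,u=np.where(np.hypot(W[...,0]-c0[0],W[...,1]-c0[1])<r)
    D=(W[v,u]@R.T+t)[:,2]
    rays=[np.stack([(u+a-K[0,2])/K[0,0],(v+b-K[1,2])/K[1,1],np.ones(len(u))],1)@R for a,b in S]
    return -R.T@t,rays,D
def ren(o,d,x,y,a,boxes):
    f=F(x,y,a);O=f.loc(o);d=d@f.R;best=-O[2]/d[:,2]
    for c,h in boxes:
        with np.errstate(all="ignore"):
            t1=(np.array(c)-h-O)/d;t2=(np.array(c)+h-O)/d
        lo=np.minimum(t1,t2).max(1);hi=np.maximum(t1,t2).min(1)
        best=np.where((lo<hi)&(lo<best),lo,best)
    return best
def fit(su,x0,boxes,extra=None):
    o,rays,D=su
    base=[ren(o,d,*extra[0],extra[1]) for d in rays] if extra else None
    def cost(p):
        Z=[ren(o,d,*p,boxes) for d in rays]
        if base is not None: Z=[np.minimum(a,b) for a,b in zip(Z,base)]
        e=np.abs(np.array(Z)-D)   # mixed pixels: distance to nearest of sub-rays and mean
        return np.minimum(e,12).mean()
    s=np.array([[0,0,0],[3,0,0],[0,3,0],[0,0,.04]])
    b=minimize(cost,x0,method="Nelder-Mead",options=dict(initial_simplex=np.array(x0)+s,xatol=.02,fatol=1e-4))
    return b.x,b.fun
E
python3 - <<'E'
from fit import *
for n in("top","side"):
    gs=[]
    for k in("3",""):
        W=np.load(n+k+".npz")["W"] if k else np.load(n+"W.npy")
        g,c=fit(setup(n,W,gauge.o),[*gauge.o[:2],gauge.a],G);gs.append(g);print(n,k,"gauge",g.round(3),round(c,2))
    g=np.mean(gs,0)
    W=np.load(n+"5.npz")["W"];h,c=fit(setup(n,W,gauge.o),g,HB,(g,G));f=F(*g)
    print(n,"hinge in gauge",f.loc([h[0],h[1],0]).round(2),(h[2]-g[2]).round(3),round(c,2))
E
```

```text
top 3 gauge [ 5.81673e+02 -2.17226e+02 -1.11000e-01] 6.77
top  gauge [ 5.81761e+02 -2.17345e+02 -1.08000e-01] 2.82
top hinge in gauge [-0.82  1.63  0.  ] 0.01 2.9
side 3 gauge [ 5.82150e+02 -2.17797e+02 -1.12000e-01] 9.34
side  gauge [ 5.81966e+02 -2.16642e+02 -1.10000e-01] 5.09
side hinge in gauge [-1.66  2.05  0.  ] 0.005 5.03
```

```bash
cat > adj.py <<'E'
from fit import *
import sys
G0=np.array(eval(sys.argv[1]));a0=float(sys.argv[2]);dG=np.array(eval(sys.argv[3]));da=float(sys.argv[4])
p=gauge.w(*G0,120);R=pick(p,a0+np.pi/2)
ctrl.gripper_to(54,30);ctrl.move_l(p,R,vel=220);ctrl.move_l(gauge.w(*G0,60),vel=150)
h=ctrl.move_l(gauge.w(*G0,34),vel=50,threshold=8);s=st(h)
ctrl.gripper_to(26,30);s=st();print(gauge.loc(s["eef_pos"]))
ctrl.move_l(gauge.w(*G0,37),vel=20)
G1=G0+dG;R1=Ro.from_rotvec([0,0,da]).as_matrix()@R
ctrl.move_l(gauge.w(*G1,37.5),R1,vel=8)
ctrl.hold(.2);h=ctrl.move_l(gauge.w(*G1,30),vel=12,threshold=4);s=st(h);print(gauge.loc(s["eef_pos"]))
ctrl.gripper_to(50);s=st();print(gauge.loc(s["eef_pos"]))
ctrl.move_l(gauge.w(*G1,60),vel=60);ctrl.move_l(gauge.w(*G1,130),vel=180)
ctrl.move_l(gauge.w(-120,-130,200),vel=280);st()
for n,g in(("top",[581.75,-217.3,-.109]),("side",[582,-216.7,-.110])):
    im,W,ok=cloud(n);np.savez(n+"6.npz",p=im,W=W);h,c=fit(setup(n,W,gauge.o),g,HB,(g,G))
    print(n,"hinge in gauge",F(*g).loc([h[0],h[1],0]).round(2),(h[2]-g[2]).round(3),round(c,2))
E
python3 adj.py "(-.2,.5)" -.102 "(.9,-1.5)" -.008
```

```text
38.6 [ 582.  -216.7   33.7] g 53.8 gf 0.0 f [-0.  -0.5 -0.1] False
38.91 [ 582.5 -217.    34.5] g 33.3 gf 31.9 f [ 1.2 -0.3  1.2]
[ 0.26604255  0.3745118  34.50841002]
40.17 [ 583.  -218.4   34.5] g 33.0 gf 32.3 f [ 0.7 -0.1  5.2] True
[ 0.91845629 -1.05811962 34.507069  ]
40.48 [ 581.1 -217.4   32.3] g 50.0 gf 0.0 f [0.9 0.7 0. ]
[-1.09986379 -0.23458161 32.28212134]
42.45 [ 449.7 -333.8  198.6] g 49.5 gf 0.0 f [ 0.7  0.8 -0.3]
top hinge in gauge [-1.06  0.4   0.  ] -0.017 2.91
side hinge in gauge [ 0.04 -0.22  0.  ] 0.027 5.12
```

The hinge is now within about 1 mm of centre and square within the measurement noise. The lid was flat on the mat in the last check, so I'm handing in.

```bash
python3 -c "
from h import *
st();print(ctrl.finish_job())"
```

```text
42.55 [ 450.3 -333.3  198.5] g 50.1 gf 0.0 f [-0.1  0.6  0.6]
the job is handed in; nothing more can be done
None
```

I handed the job in at 42.6 s: the lid lies flat, bar up, on the mat, and the hinge sits flat in the gauge, within about 1 mm of centre and square to within measurement noise; I did not re-check the bystanders at the end.

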